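# Probe the terminals of a door-opener control board

## Task

Take the spring-tip probe from its fork rest and check the three brass terminals on the opener's circuit board: press the tip down gently on the dark dot in the middle of the small round stud, then of the square plate, then of the long bar, each time until the sprung tip gives by a few millimetres, and keep it there for about a second. Let the probe touch nothing else on the unit, leave the jar, tape measure and can where they stand, and finish with the probe hung back upright in its fork and let go.

Things in the scene. Friction and masses are not known exactly. Their poses are not given: they have to be found in the camera images.
- probe_grip (a point): Centre of the square grey handle (20 x 20 mm, 70 mm tall) of the spring-tip probe: loose, about 0.1 kg, hanging upright in the fork rest. z is up along the probe, x and y are square to the handle's faces. The handle's top is 35 mm above this point; the collar's underside is 41 mm and the end of the extended tip 101 mm below it.
- probe: The same probe; origin at the centre of the underside of its black square collar (36 x 36 x 6 mm, directly under the handle), which rests on the fork; z up along the probe. Below the collar: a round steel barrel 10 mm thick, 30 mm long, then the brass tip, 5 mm thick with a round end.
- probe_point (a point): The very end of the probe's brass tip, on the probe's axis, 101 mm below the handle's centre when extended.
- probe_tip (a joint): How far the probe's sprung tip is pushed in, m: 0 extended, 0.010 fully in (hard stop). It starts to give at 0.8 N, and takes 0.4 N more per mm (4.8 N fully in).
- rest_seat (a point): Fork rest, fixed: aluminium fork on a column on a dark foot. Point in the middle of the slot, level with the prong tops (85 mm above the bench), where the middle of the collar's underside sits. Slot 16 mm wide along x, open at its -x end 30 mm away, closed 26 mm to +x. Fork 60 mm wide in y. Column under its +x end; nothing rises above the prongs. The hanging tip ends 17 mm above the foot.
- unit: Opener control unit without cover, fixed: grey tray 210 x 270 mm with a dark green circuit board, its surface 18 mm above the bench; origin under its centre, on the bench. Three brass terminals stand on its -x half in a row along y, about 75 mm apart, in any order; components up to 52 mm above the bench stand along its +x side (x from 40 to 92 mm).
- stud: Round brass stud, fixed to the board, 24 mm across, 12 mm tall; origin under its centre, on the board.
- plate: Square brass plate, fixed to the board, 34 x 34 mm, 12 mm tall; origin under its centre, on the board.
- bar: Long brass bar, fixed to the board, 52 mm (its x) by 16 mm, 12 mm tall; origin under its centre, on the board.
- stud_top (a point): Dark dot (5 mm) in the middle of the round stud's flat top, 30 mm above the bench.
- plate_top (a point): Dark dot (5 mm) in the middle of the square plate's flat top, 30 mm above the bench.
- bar_top (a point): Dark dot (5 mm) in the middle of the long bar's flat top, 30 mm above the bench.
- jar: Bystander: closed glass jar, 64 mm across, 85 mm tall; origin under its centre.
- tape: Bystander: yellow tape measure, 36 x 70 x 64 mm; origin under its centre.
- can: Bystander: can, 66 mm across, 120 mm tall; origin under its centre.
Not all that is in view belongs to the job. What is shaped like the part that bears rest_seat but brown is not meant. Several things have the shape of the probe; the one meant has the colours described above.

How it is judged:
On the way, in this order (a step that is already met when the one before it is completed fails the run):
1. the probe's tip is pressed on the round stud, within 10 mm of its dot, and pushed in by more than 1.5 mm, for 0.4 s (contact force between probe and stud above 0.5 N and value of joint probe_tip above 0.0015 m and distance between probe_point and stud_top below 0.01 m), for 0.4 s.
2. the probe's tip is pressed on the square plate, within 10 mm of its dot, and pushed in by more than 1.5 mm, for 0.4 s (contact force between probe and plate above 0.5 N and value of joint probe_tip above 0.0015 m and distance between probe_point and plate_top below 0.01 m), for 0.4 s.
3. the probe's tip is pressed on the long bar, within 10 mm of its dot, and pushed in by more than 1.5 mm, for 0.4 s (contact force between probe and bar above 0.5 N and value of joint probe_tip above 0.0015 m and distance between probe_point and bar_top below 0.01 m), for 0.4 s.
At the end, for the whole second after the job is handed in: The probe hangs in the fork again, upright within 0.1 rad, its collar on the prongs (within 4 mm in height) and within 15 mm of the middle of the seat, at rest and released (horizontal distance between probe and rest_seat below 0.015 m and z of probe in the frame of rest_seat between -0.004 and 0.004 m and angle between probe's own z axis and vertical below 0.1 rad and linear speed of probe below 0.02 m/s and contact force between probe and the fingers below 0.1 N); the robot touches nothing.
It fails at once if the probe is pressed on a terminal with more than 15 N (contact force between probe and stud above 15 N or contact force between probe and plate above 15 N or contact force between probe and bar above 15 N).
It fails at once if the probe touches the unit other than at the terminals (over 0.5 N) (contact force between probe and unit above 0.5 N).
It fails at once if the jar, tape measure or can is moved by more than 20 mm or tipped (distance of any of jar, tape, can from where it was at the start of the episode above 0.02 m or angle between any of jar, tape, can's own z axis and vertical above 0.3 rad).
It also fails if it takes over 64 s, if anything falls off the work surface, if the arm or the gripper's body presses on something with over 40 N, if the wrist force passes 120 N, or if a joint passes its speed limit or range.

## Robot

A 7-joint arm with a two-finger parallel gripper is mounted at the origin on the work surface. World frame = base frame: x ahead of the robot, y to its left, z up, the work surface at z = 0. Lengths are in m, angles in rad, forces in N, time in s.
With the tool pointing down it reaches from about 0.425 to 0.925 m from the base axis. Payload 6.8 kg.
Tool frame: the origin (TCP) lies at the very end of the fingers, on their centre line; the grasp point (between the pads) lies 19 mm behind it; z points along the fingers, x is the direction in which the jaws open and shut, and the axes are right-handed (so a half turn about z gives the same grasp; the last joint's range is limited). The gripper opens to 85 mm and grips with 20 to 120 N. Pads are 22 mm wide; open, the fingers measure 114 mm over their backs; the gripper's body (76 mm by 85 mm) begins 54 mm behind the grasp point. The pads swing forward as they close: fully open they stand 13 mm farther back than shut.
Start: joints at [-1.248, 0.477, 0.022, 1.555, -0.011, 1.109, -0.083], TCP at [0.282, 0.613, 0.231] pointing down, gripper open.
Joint ranges: [-2.96, 2.96], [-0.34, 2.1], [-1.41, 1.46], [0.24, 2.44], [-1.37, 4.51], [0.17, 1.92], [-2.96, 2.96]. Speed limits (rad/s): [2.39, 2.39, 3.14, 3.14, 3.14, 3.14, 3.14].

## Interface

Orientations are given as a rotation vector (axis times angle).
In Python, from bench import get_obs, imaging, hand_in gives the robot as it stands.
- The arm moves only by the tool send_rows, never from a script. Its argument "motion" is a list of rows, each an object with "dp": the shift along the world's x, y, z in m, a list of three; "rot": the turn, a rotation vector about the world's x, y, z in rad, a list of three; "grip": the finger opening in m, from 0 to 0.0854. In form: [{"dp": [dx, dy, dz], "rot": [ax, ay, az], "grip": grip}, ...]. A call has 1 to 20 rows; each row shifts and turns the pose as measured when the row begins; what a row does not reach is not made up. A row lasts 1/8 s, in which the tool goes at most 62.5 mm and 10.7 degrees, less where a joint would pass 70% of its speed; a pose out of reach is approached as far as the arm can. A call is refused whole if a number of a shift passes 0.0625 or a number of a turn 0.188, either way. A call with a gripper value outside its range is refused whole. The fingers move at their own pace and stop on an object; "grip_force" is the grip in N (left out, the last holds). Time passes only in rows, so rows that do not move let the fingers close. It gives the time, the measured TCP pose, the force and the opening at its end, in the units of the state.
- get_obs(): the state, without advancing time (a new reading comes with each control period).
- imaging.grab_frame(name): name is "side" or "top"; returns a dict with "img" (400x640x3 uint8, red, green, blue), "fx", "fy", "cx", "cy" (pixels), "R" (3x3) and "t" (3): a world point X has camera coordinates R X + t. Camera axes: x right, y down, z forward; pixel columns grow to the right and rows downward; lengths in m; the calibration is good to about 2 mm. A picture is of the moment at which its call begins. There is no depth.
- hand_in(): hands the job in, once; it reports no verdict.
The state is a dict: "clock": time; "joints": joint angles; "qvel": joint speeds; "tau": joint torques, N m; "tcp_pos": TCP position; "orientation": TCP orientation; "contact_force": force on the tool from outside, world axes, zero at the start; "moment": the same for the moment, N m; "grip_width": finger opening in m.
Only numpy, scipy, OpenCV 4.12 (cv2) and the standard library are available. Lean on these libraries where they do the work, as an engineer would, in place of code of your own. Each camera call takes 0.05 s, during which the arm holds its last target. There are 200 camera calls.

## Working session

There is one attempt and no reset: what is moved stays moved. The work goes in short steps, Python scripts to look and compute and a tool call to move; the robot and the scene stay as the last step left them, time stands still between calls to the robot, and variables do not carry over. Pictures are saved under pics/ and viewed, about 8 in all and at most 12, crops included, and the job is handed in when it is done.

Besides the shell and the picture viewer there is one more tool, called in YAML: its name, and indented under it one key for each argument. send_rows: Moves the arm, as the interface text tells. Its arguments: {"type":"object","properties":{"motion":{"type":"array","items":{"type":"object","properties":{"dp":{"type":"array","items":{"type":"number"}},"rot":{"type":"array","items":{"type":"number"}},"grip":{"type":"number"}}}},"grip_force":{"type":"number"}},"required":["motion"]}

```bash
mkdir -p pics; python3 - <<'E'
from bench import get_obs, imaging
import cv2,numpy as np
for n in("side","top"):
    f=imaging.grab_frame(n); cv2.imwrite(f"pics/{n}0.png",f["img"][:,:,::-1])
    np.savez(f"{n}0.npz",**f)
    print(n,f["fx"],f["fy"],f["cx"],f["cy"],f["R"].round(3).tolist(),f["t"].round(3).tolist(),(-f["R"].T@f["t"]).round(3))
print(get_obs())
E
```

```text
side 446.95350804794776 446.95350804794776 322.9163521434299 195.10217403416038 [[-1.0, -0.004, -0.016], [0.01, 0.605, -0.796], [0.013, -0.796, -0.605]] [0.549, 0.088, 0.923] [0.536 0.683 0.637]
top 486.33911311436196 486.33911311436196 325.01355536121486 206.08604736431363 [[0.005, -1.0, 0.013], [-0.999, -0.006, -0.036], [0.036, -0.013, -0.999]] [-0.021, 0.563, 1.038] [ 0.525 -0.004  1.058]
{'clock': 0.1, 'joints': array([-1.24809658,  0.47771856,  0.02233473,  1.55634816, -0.01150497,
        1.1093074 , -0.08313249]), 'qvel': array([-0.00054751, -0.00236413, -0.00216976, -0.00236251,  0.00098252,
        0.00089954,  0.00077013]), 'tau': array([ 4.62111479e-03, -5.97756350e+01,  1.61383040e+00, -2.81950468e+01,
        1.29383476e-02,  5.12204570e-03, -2.99759654e-05]), 'tcp_pos': array([0.28165905, 0.61283789, 0.2304239 ]), 'orientation': array([ 2.64408962e+00,  1.69475775e+00, -2.08580281e-03]), 'contact_force': array([0.70810562, 0.58311945, 0.60748008]), 'moment': array([-0.03418791,  0.00787844, -0.01701902]), 'grip_width': 0.08536287556863627}
```

View pics/side0.png

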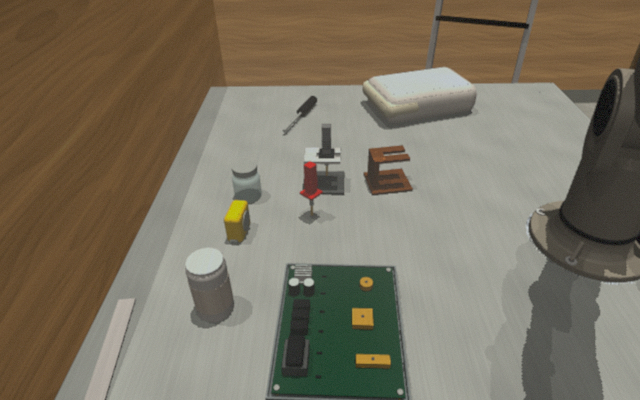

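View pics/top0.png

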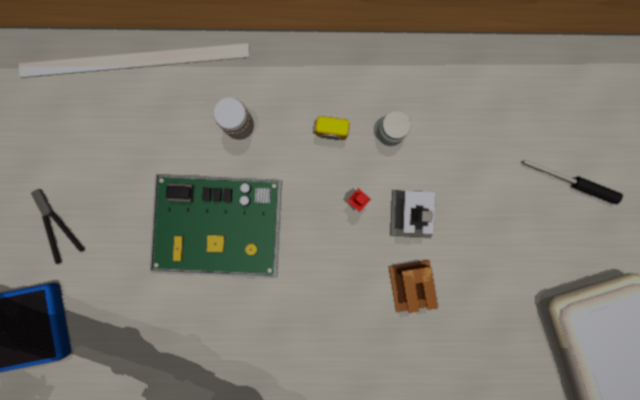

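The candidates for the probe are the grey-handled one in the aluminium fork (side 326,140; top 421,215) and a red one standing alone (side 311,180; top 358,200). For the fork, they are aluminium (top 414,213) and brown (top 413,286). The grey probe in the aluminium fork fits the description, and I'll confirm it in a crop.

```bash
cat > h.py <<'E'
import numpy as np,cv2
from bench import get_obs, imaging
def ray(f,u,v,z):
    d=np.array([(u-f["cx"])/f["fx"],(v-f["cy"])/f["fy"],1.]); R,t=np.array(f["R"]),np.array(f["t"])
    c=-R.T@t; d=R.T@d; return c+d*(z-c[2])/d[2]
def proj(f,X):
    p=np.array(f["R"])@np.array(X)+np.array(f["t"]); return np.array([f["fx"]*p[0]/p[2]+f["cx"],f["fy"]*p[1]/p[2]+f["cy"]])
def blobs(mask,amin=30):
    cs,_=cv2.findContours(mask.astype(np.uint8)*255,cv2.RETR_EXTERNAL,cv2.CHAIN_APPROX_NONE)
    return [(cv2.contourArea(c),cv2.minAreaRect(c),c) for c in cs if cv2.contourArea(c)>=amin]
E
python3 - <<'E'
from h import *
S=dict(np.load("side0.npz"));T=dict(np.load("top0.npz"))
a=cv2.resize(S["img"][110:230,280:430],None,fx=4,fy=4,interpolation=cv2.INTER_CUBIC)[:400*1]
a=cv2.resize(S["img"][115:225,290:350],(327,600),interpolation=cv2.INTER_CUBIC)
b=cv2.resize(T["img"][165:255,380:450],(467,600),interpolation=cv2.INTER_CUBIC)
cv2.imwrite("pics/crop1.png",np.hstack([a,b])[:,:,::-1])
for n,F in(("top",T),("side",S)):
    hsv=cv2.cvtColor(F["img"],cv2.COLOR_RGB2HSV)
    m=cv2.inRange(hsv,(14,120,90),(32,255,255))>0
    for A,r,c in blobs(m): 
        box=cv2.boxPoints(r); w=[ray(F,*p,0.03)[:2].round(4).tolist() for p in box]
        print(n,A,np.round(r[0],1),np.round(r[1],1),round(r[2],1),ray(F,*r[0],0.03).round(4))
    g=cv2.inRange(hsv,(50,80,20),(90,255,160))>0
    for A,r,c in blobs(g,2000): print(n,"board",[ray(F,*p,0.018)[:2].round(3).tolist() for p in cv2.boxPoints(r)],r[2])
E
```

```text
top 117.0 [409.  278.5] [17. 14.] 90.0 [ 0.4104 -0.1953  0.03  ]
top 137.5 [425.5 277.5] [21. 11.] 90.0 [ 0.4126 -0.2302  0.03  ]
top 101.0 [251. 249.] [11.3 11.3] 45.0 [0.4708 0.1378 0.03  ]
top 178.0 [177. 248.] [24.  8.] 90.0 [0.4722 0.2929 0.03  ]
top 259.5 [214.5 243.5] [17. 17.] 90.0 [0.482  0.2145 0.03  ]
top 512.5 [331.9 125.8] [33.4 17.3] 8.1 [ 0.733  -0.0311  0.03  ]
top 10846.0 [305.   13.6] [581.9  28.2] 0.6 [0.9747 0.0277 0.03  ]
top 103.5 [88.  2.] [80.  4.] 0.0 [0.9946 0.4906 0.03  ]
top board [[0.431, 0.347], [0.622, 0.341], [0.611, 0.087], [0.419, 0.095]] 2.862405300140381
side 323.5 [373.  359.5] [11. 34.] 90.0 [0.4719 0.296  0.03  ]
side 342.5 [362.5 316.5] [17. 21.] 90.0 [0.4825 0.2168 0.03  ]
side 102.5 [366. 282.] [10. 12.] 90.0 [0.4713 0.142  0.03  ]
side 602.0 [234.6 219.5] [21.4 41.3] 7.9 [ 0.7347 -0.0337  0.03  ]
side 2495.0 [478.6  51.9] [82.9 55.8] 5.4 [-0.0424 -1.0102  0.03  ]
side 8377.5 [579.  44.] [ 88. 120.] 90.0 [-0.4559 -1.0825  0.03  ]
side 1306.0 [485.5  11. ] [22. 87.] 90.0 [-0.2265 -1.5649  0.03  ]
side 66175.5 [216.5 199.5] [399. 433.] 90.0 [ 0.7865 -0.1034  0.03  ]
side board [[0.622, 0.342], [0.637, 0.087], [0.389, 0.102], [0.432, 0.35]] 1.9749339818954468
```

View pics/crop1.png

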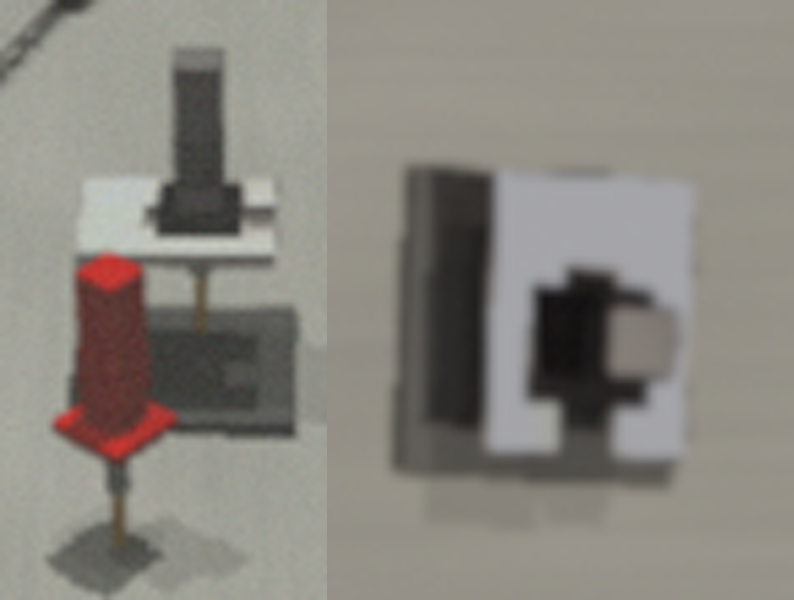

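The crop confirms it: grey handle with a black collar, hanging in the aluminium fork, slot open towards the bottom of the top view (-x). The red probe stands by itself in front.

```bash
python3 - <<'E'
from h import *
S=dict(np.load("side0.npz"));T=dict(np.load("top0.npz"))
tc=lambda x,y:(380+(x-327)*70/467,165+y*90/600)
sc=lambda x,y:(290+x*60/327,115+y*110/600)
print("handle top: top",ray(T,*tc(642,342),.161).round(4),"side",ray(S,*sc(198,58),.161).round(4))
print("fork corners z.085",[ray(T,*tc(*p),.085)[:2].round(4).tolist() for p in((497,170),(695,183),(688,460),(485,453))])
print("fork side",[ray(S,*sc(*p),.085)[:2].round(4).tolist() for p in((82,180),(275,180),(273,258),(77,255))])
print("collar top z.091 topview corners",[ray(T,*tc(*p),.091)[:2].round(4).tolist() for p in((537,290),(535,395),(648,403),(650,292))])
print("slot mouth",[ray(T,*tc(*p),.085)[:2].round(4).tolist() for p in((560,455),(612,457))])
print("red top: side",ray(S,*sc(110,272),.14).round(3), ray(S,*sc(120,548),.0).round(3), ray(T,358,200,.13).round(3))
hsv=cv2.cvtColor(T["img"],cv2.COLOR_RGB2HSV)
g=S["img"].astype(int)
print("bar proj test side",[proj(S,p).round(1).tolist() for p in((.4708,.1378,.03),)])
# dark dots: darkest weighted spot inside each terminal
for F,n,c in((T,"stud",(251,249)),(T,"plate",(214.5,243.5)),(T,"bar",(177,248)),(S,"stud",(366,282)),(S,"plate",(362,317)),(S,"bar",(373,359.5))):
    u,v=map(int,c); p=F["img"][v-5:v+6,u-4:u+5].sum(2).astype(float); w=np.clip(np.median(p)-15-p,0,None)
    yy,xx=np.mgrid[v-5:v+6,u-4:u+5]; yy=yy.astype(float)
    w[(abs(yy-c[1])>3)|(abs(xx-c[0])>3)]=0
    q=((w*xx).sum()/w.sum(),(w*yy).sum()/w.sum()); print(n,np.round(q,1),ray(F,*q,.03).round(4))
E
```

```text
handle top: top [ 0.5396 -0.2048  0.161 ] side [ 0.5398 -0.1971  0.161 ]
fork corners z.085 [[0.5924, -0.1781], [0.5888, -0.2379], [0.5055, -0.2355], [0.5072, -0.1745]]
fork side [[0.5911, -0.2287], [0.5072, -0.2269], [0.5097, -0.165], [0.5911, -0.1689]]
collar top z.091 topview corners [[0.5561, -0.189], [0.5247, -0.1884], [0.5225, -0.2222], [0.5557, -0.2228]]
slot mouth [[0.5068, -0.197], [0.5062, -0.2127]]
red top: side [ 0.573 -0.072  0.14 ] [ 0.574 -0.081  0.   ] [ 0.57  -0.079  0.13 ]
bar proj test side [[366.1, 280.2]]
stud [250.2 249. ] [0.4708 0.1394 0.03  ]
plate [214.9 243.6] [0.4817 0.2137 0.03  ]
bar [176.6 248. ] [0.4721 0.2937 0.03  ]
stud [365.8 281.4] [0.4716 0.1406 0.03  ]
plate [362.3 315.8] [0.4827 0.2154 0.03  ]
bar [372.4 358.3] [0.4726 0.294  0.03  ]
```

send_rows:
  motion:
    - {"dp":[0.016,-0.051,0],"rot":[0,0,-0.0735],"grip":0.085}
    - {"dp":[0.016,-0.051,0],"rot":[0,0,-0.0735],"grip":0.085}
    - {"dp":[0.016,-0.051,0],"rot":[0,0,-0.0735],"grip":0.085}
    - {"dp":[0.016,-0.051,0],"rot":[0,0,-0.0735],"grip":0.085}
    - {"dp":[0.016,-0.051,0],"rot":[0,0,-0.0735],"grip":0.085}
    - {"dp":[0.016,-0.051,0],"rot":[0,0,-0.0735],"grip":0.085}
    - {"dp":[0.016,-0.051,0],"rot":[0,0,-0.0735],"grip":0.085}
    - {"dp":[0.016,-0.051,0],"rot":[0,0,-0.0735],"grip":0.085}
    - {"dp":[0.016,-0.051,0],"rot":[0,0,-0.0735],"grip":0.085}
    - {"dp":[0.016,-0.051,0],"rot":[0,0,-0.0735],"grip":0.085}
    - {"dp":[0.016,-0.051,0],"rot":[0,0,-0.0735],"grip":0.085}
    - {"dp":[0.016,-0.051,0],"rot":[0,0,-0.0735],"grip":0.085}
    - {"dp":[0.016,-0.051,0],"rot":[0,0,-0.0735],"grip":0.085}
    - {"dp":[0.016,-0.051,0],"rot":[0,0,-0.0735],"grip":0.085}
    - {"dp":[0.016,-0.051,0],"rot":[0,0,-0.0735],"grip":0.085}
    - {"dp":[0.016,-0.051,0],"rot":[0,0,-0.0735],"grip":0.085}
  grip_force: 40

```text
clock: 2.1
tcp_pos: [0.5369, -0.2264, 0.2266]
orientation: [-3.136, 0.101, 0.006]
contact_force: [0.5, 0.8, -0.5]
grip_width: 0.0848
```

send_rows:
  motion:
    - {"dp":[0,0,0],"rot":[0,0,0],"grip":0.085}
    - {"dp":[0.003,0.022,0],"rot":[0,0,0.028],"grip":0.085}
    - {"dp":[0,0,0],"rot":[0,0,0],"grip":0.085}

```text
clock: 2.48
tcp_pos: [0.5392, -0.2055, 0.2254]
orientation: [-3.139, 0.061, 0.01]
contact_force: [-0.0, 0.3, 0.1]
grip_width: 0.0849
```

```bash
python3 - <<'E'
from h import *
S=imaging.grab_frame("side");T=imaging.grab_frame("top")
a=cv2.resize(S["img"][60:220,270:390],(450,600),interpolation=cv2.INTER_CUBIC)
cv2.imwrite("pics/above.png",a[:,:,::-1]); o=get_obs(); print(o["tcp_pos"],o["orientation"],o["contact_force"])
print(proj(S,o["tcp_pos"]))
E
```

```text
[ 0.5387672  -0.20764374  0.22583905] [-3.13982968  0.06563794  0.00921729] [-0.96025696 -1.17027832  0.13297364]
[326.47239209  96.3435406 ]
```

View pics/above.png

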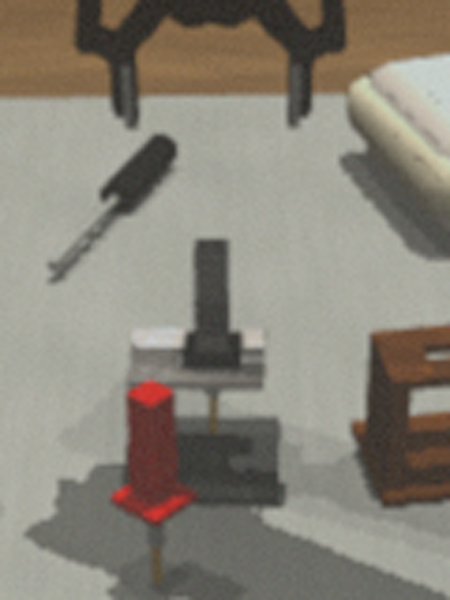

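The jaws straddle the handle in line (crop: fingers 125 and 295, handle 212). I'll descend and grip.

send_rows:
  motion:
    - {"dp":[0.001,0.003,-0.03],"rot":[0,0,0],"grip":0.085}
    - {"dp":[0,0,-0.03],"rot":[0,0,0],"grip":0.085}
    - {"dp":[0,0,-0.03],"rot":[0,0,0],"grip":0.085}
    - {"dp":[0,0,-0.02],"rot":[0,0,0],"grip":0.085}
    - {"dp":[0,0,0],"rot":[0,0,0],"grip":0.085}

```text
clock: 3.2
tcp_pos: [0.5406, -0.2006, 0.1148]
orientation: [-3.139, 0.055, 0.003]
contact_force: [-0.2, -0.5, -0.8]
grip_width: 0.0847
```

send_rows:
  motion:
    - {"dp":[0,-0.003,-0.005],"rot":[0,0,0],"grip":0.085}
    - {"dp":[0,0,0],"rot":[0,0,0],"grip":0.05}
    - {"dp":[0,0,0],"rot":[0,0,0],"grip":0.015}
    - {"dp":[0,0,0],"rot":[0,0,0],"grip":0.015}
    - {"dp":[0,0,0],"rot":[0,0,0],"grip":0.015}
    - {"dp":[0,0,0],"rot":[0,0,0],"grip":0.015}

```text
clock: 3.95
tcp_pos: [0.5425, -0.204, 0.1128]
orientation: [-3.139, 0.054, -0.005]
contact_force: [-0.6, 0.3, -0.9]
grip_width: 0.0197
```

```bash
python3 -c "
from h import *
for i in range(3):
  o=get_obs(); print(o['clock'],o['tcp_pos'].round(4),o['orientation'].round(4),o['contact_force'].round(2),o['grip_width'])"
```

```text
3.95 [ 0.5425 -0.204   0.1128] [-3.1395  0.0535 -0.0052] [-0.65  0.33 -0.89] 0.019660348506245245
3.95 [ 0.5425 -0.204   0.1128] [-3.1395  0.0535 -0.0052] [-0.65  0.33 -0.89] 0.019660348506245245
3.95 [ 0.5425 -0.204   0.1128] [-3.1395  0.0535 -0.0052] [-0.65  0.33 -0.89] 0.019660348506245245
```

Gripped (opening 19.7 mm). Lift.

send_rows:
  motion:
    - {"dp":[0,0,0.015],"rot":[0,0,0],"grip":0.015}
    - {"dp":[0,0,0.03],"rot":[0,0,0],"grip":0.015}
    - {"dp":[0,0,0.03],"rot":[0,0,0],"grip":0.015}
    - {"dp":[0,0,0.03],"rot":[0,0,0],"grip":0.015}
    - {"dp":[0,0,0.02],"rot":[0,0,0],"grip":0.015}
    - {"dp":[0,0,0.0],"rot":[0,0,0],"grip":0.015}

```text
clock: 4.7
tcp_pos: [0.5417, -0.2048, 0.2458]
orientation: [-3.14, 0.056, -0.007]
contact_force: [-0.7, 0.3, -1.2]
grip_width: 0.0195
```

```bash
python3 - <<'E'
from h import *
S=imaging.grab_frame("side")
a=cv2.resize(S["img"][60:220,270:390],(450,600),interpolation=cv2.INTER_CUBIC)
cv2.imwrite("pics/lift.png",a[:,:,::-1]); o=get_obs(); print(o["tcp_pos"],o["orientation"],o["contact_force"],o["grip_width"])
for d in(.022,-.035+.016,-.025,-.085): print(d,proj(S,o["tcp_pos"]+[0,0,d]))
E
```

```text
[ 0.54114916 -0.2044974   0.24476449] [-3.13953025  0.05588153 -0.00470351] [-0.37673906  0.4163246  -0.35546512] 0.01966887858152083
0.022 [325.11458211  78.73551501]
-0.019000000000000003 [325.36244987  97.02169693]
-0.025 [325.3976485   99.61843903]
-0.085 [325.73552421 124.54486238]
```

View pics/lift.png

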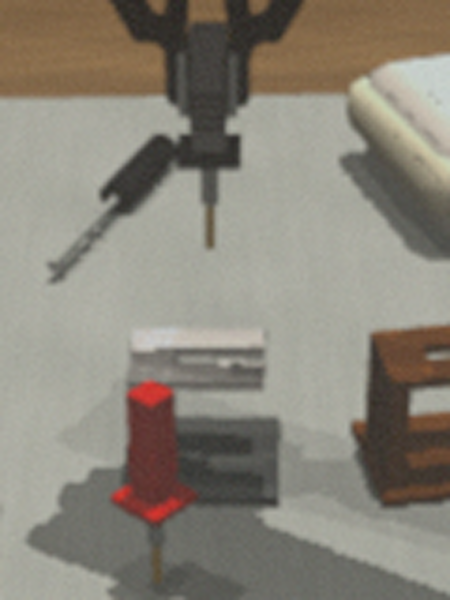

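Held upright: the tip is at crop (210,248), i.e. about 87 mm below the TCP. Next I move above the stud at (0.471, 0.140).

send_rows:
  motion:
    - {"dp":[-0.009,0.025,0],"rot":[0,0,0],"grip":0.015}
    - {"dp":[-0.01,0.045,0],"rot":[0,0,0],"grip":0.015}
    - {"dp":[-0.01,0.045,0],"rot":[0,0,0],"grip":0.015}
    - {"dp":[-0.01,0.045,0],"rot":[0,0,0],"grip":0.015}
    - {"dp":[-0.01,0.045,0],"rot":[0,0,0],"grip":0.015}
    - {"dp":[-0.01,0.045,0],"rot":[0,0,0],"grip":0.015}
    - {"dp":[-0.01,0.045,0],"rot":[0,0,0],"grip":0.015}
    - {"dp":[-0.002,0.02,0],"rot":[0,0,0],"grip":0.015}
    - {"dp":[0,0,0],"rot":[0,0,0],"grip":0.015}

```text
clock: 5.88
tcp_pos: [0.4598, 0.1185, 0.2367]
orientation: [3.137, -0.057, -0.016]
contact_force: [0.2, -0.5, -1.1]
grip_width: 0.0196
```

send_rows:
  motion:
    - {"dp":[0.011,0.021,-0.02],"rot":[0,0,0],"grip":0.015}
    - {"dp":[0,0,-0.03],"rot":[0,0,0],"grip":0.015}
    - {"dp":[0,0,-0.03],"rot":[0,0,0],"grip":0.015}
    - {"dp":[0,0,-0.012],"rot":[0,0,0],"grip":0.015}
    - {"dp":[0,0,0],"rot":[0,0,0],"grip":0.015}

```text
clock: 6.5
tcp_pos: [0.4715, 0.1331, 0.1412]
orientation: [3.133, -0.069, -0.018]
contact_force: [-0.6, -1.3, -0.9]
grip_width: 0.0196
```

```bash
cat > look.py <<'E'
from h import *; import sys
from scipy.spatial.transform import Rotation as Ro
n=sys.argv[1]; S=imaging.grab_frame("side"); o=get_obs()
R=Ro.from_rotvec(o["orientation"]).as_matrix(); print(o["clock"],o["tcp_pos"].round(4),"toolz",R[:,2].round(4),"toolx",R[:,0].round(4),o["contact_force"].round(2),round(o["grip_width"],4))
p=o["tcp_pos"]+R[:,2]*.087; u,v=proj(S,p); print("tip pred",p.round(4),u,v)
u,v=int(u),int(v); a=S["img"][max(0,v-60):v+60,u-60:u+60]; print("crop origin",u-60,max(0,v-60))
cv2.imwrite(f"pics/{n}.png",cv2.resize(a,None,fx=5,fy=5,interpolation=cv2.INTER_CUBIC)[:,:,::-1])
E
python3 look.py stud
```

```text
6.55 [0.4719 0.1332 0.1417] toolz [-0.0108 -0.0067 -0.9999] toolx [ 0.999  -0.0439 -0.0105] [-0.18 -1.41 -1.2 ] 0.0199
tip pred [0.4709 0.1327 0.0547] 366.39274370325234 268.49194902902116
crop origin 306 208
```

View pics/stud.png

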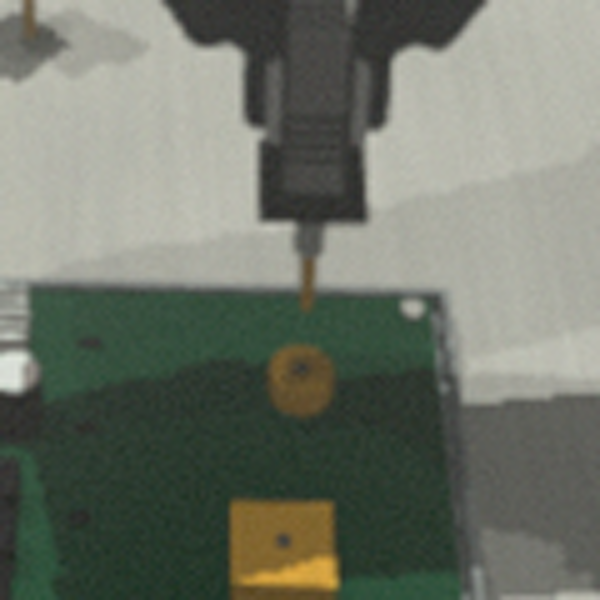

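Tip at crop (306,312), stud dot at (300,368): shift by about +2 mm in x and +7 mm in y, then go down.

send_rows:
  motion:
    - {"dp":[0.002,0.007,0],"rot":[0,0,0],"grip":0.015}
    - {"dp":[0,0,-0.01],"rot":[0,0,0],"grip":0.015}
    - {"dp":[0,0,-0.006],"rot":[0,0,0],"grip":0.015}
    - {"dp":[0,0,0],"rot":[0,0,0],"grip":0.015}

```text
clock: 7.05
tcp_pos: [0.4756, 0.1414, 0.1269]
orientation: [3.137, -0.068, -0.011]
contact_force: [-0.3, -0.7, -0.4]
grip_width: 0.0194
```

send_rows:
  motion:
    - {"dp":[-0.001,-0.001,-0.005],"rot":[0,0,0],"grip":0.015}
    - {"dp":[0,0,-0.005],"rot":[0,0,0],"grip":0.015}
    - {"dp":[0,0,-0.003],"rot":[0,0,0],"grip":0.015}
    - {"dp":[0,0,0],"rot":[0,0,0],"grip":0.015}

```text
clock: 7.55
tcp_pos: [0.4748, 0.1403, 0.1134]
orientation: [3.137, -0.069, -0.01]
contact_force: [-0.8, 0.6, 1.7]
grip_width: 0.0194
```

```bash
python3 look.py studp
```

```text
7.6 [0.4748 0.1403 0.1135] toolz [-0.0066 -0.0038 -1.    ] toolx [ 0.999  -0.0439 -0.0065] [-0.83  0.02  1.31] 0.0193
tip pred [0.4742 0.14   0.0265] 364.18895249387367 282.4888816450622
crop origin 304 222
```

View pics/studp.png

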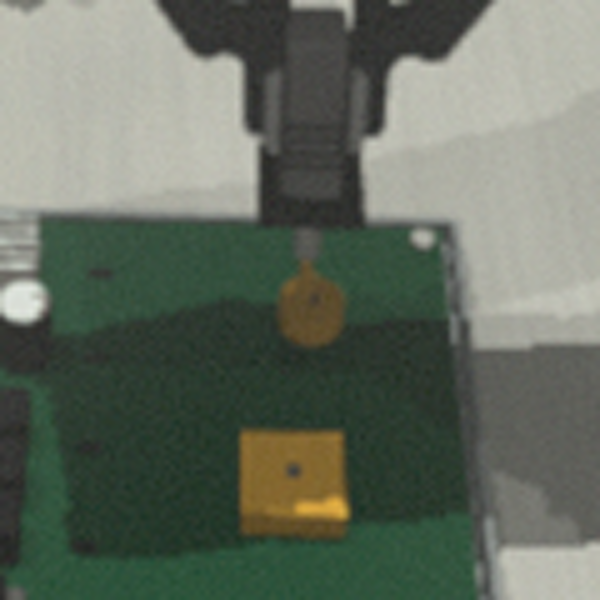

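The tip enters the stud top next to the dot: neck at column 307, dot at 315, about 2–3 mm off. The force step is about 2–2.5 N. I'll press 1.5 mm more and hold.

send_rows:
  motion:
    - {"dp":[0,0,-0.0015],"rot":[0,0,0],"grip":0.015}
    - {"dp":[0,0,0],"rot":[0,0,0],"grip":0.015}
    - {"dp":[0,0,0],"rot":[0,0,0],"grip":0.015}
    - {"dp":[0,0,0],"rot":[0,0,0],"grip":0.015}
    - {"dp":[0,0,0],"rot":[0,0,0],"grip":0.015}
    - {"dp":[0,0,0],"rot":[0,0,0],"grip":0.015}
    - {"dp":[0,0,0],"rot":[0,0,0],"grip":0.015}
    - {"dp":[0,0,0],"rot":[0,0,0],"grip":0.015}
    - {"dp":[0,0,0],"rot":[0,0,0],"grip":0.015}

```text
clock: 8.72
tcp_pos: [0.4748, 0.1403, 0.1123]
orientation: [3.137, -0.069, -0.01]
contact_force: [-0.5, -0.4, 2.2]
grip_width: 0.0197
```

```bash
python3 look.py studq; python3 - <<'E'
import cv2
a=cv2.imread("pics/studq.png"); a=cv2.convertScaleAbs(a[200:360,240:400],alpha=1.8)
cv2.imwrite("pics/studz.png",cv2.resize(a,(600,600)))
E
```

```text
8.775 [0.4748 0.1403 0.1123] toolz [-0.0065 -0.0035 -1.    ] toolx [ 0.999  -0.0439 -0.0064] [-1.09 -0.28  2.55] 0.0195
tip pred [0.4743 0.14   0.0253] 364.1393884185817 282.9448703325531
crop origin 304 222
```

View pics/studz.png

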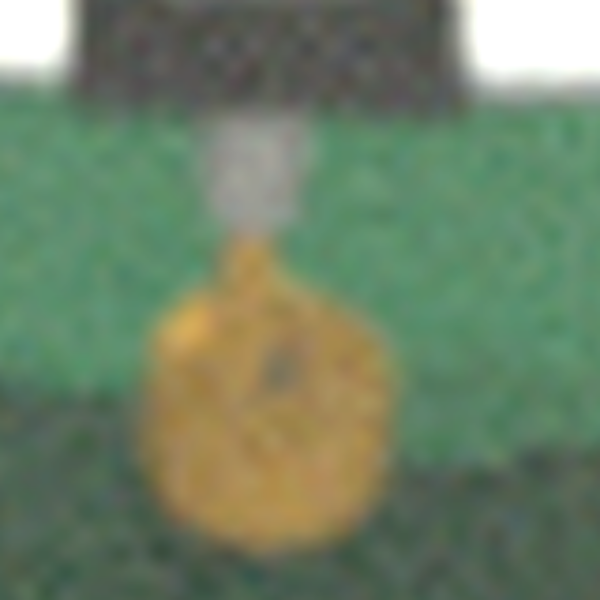

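The tip covers the left part of the dot, about 3 mm off and well within 10 mm, with about 3 N of pressure. I'll go on to the plate, using x without the extra offset.

send_rows:
  motion:
    - {"dp":[0,0,0.015],"rot":[0,0,0],"grip":0.015}
    - {"dp":[0,0,0.015],"rot":[0,0,0],"grip":0.015}
    - {"dp":[0.003,0.025,0],"rot":[0,0,0],"grip":0.015}
    - {"dp":[0.003,0.025,0],"rot":[0,0,0],"grip":0.015}
    - {"dp":[0.002,0.02,0],"rot":[0,0,0],"grip":0.015}
    - {"dp":[0,0,0],"rot":[0,0,0],"grip":0.015}
    - {"dp":[0,0,0],"rot":[0,0,0],"grip":0.015}

```text
clock: 9.65
tcp_pos: [0.4842, 0.2114, 0.1482]
orientation: [3.139, -0.072, -0.004]
contact_force: [0.0, -1.1, -0.8]
grip_width: 0.0195
```

send_rows:
  motion:
    - {"dp":[-0.002,0.003,-0.01],"rot":[0,0,0],"grip":0.015}
    - {"dp":[0,0,-0.01],"rot":[0,0,0],"grip":0.015}
    - {"dp":[0,0,-0.004],"rot":[0,0,0],"grip":0.015}
    - {"dp":[0,0,0],"rot":[0,0,0],"grip":0.015}

```text
clock: 10.15
tcp_pos: [0.4814, 0.2119, 0.1218]
orientation: [3.137, -0.077, -0.007]
contact_force: [-0.6, 0.1, -1.3]
grip_width: 0.0197
```

send_rows:
  motion:
    - {"dp":[0.0005,0.003,-0.001],"rot":[0,0,0],"grip":0.015}
    - {"dp":[0,0,-0.005],"rot":[0,0,0],"grip":0.015}
    - {"dp":[0,0,-0.003],"rot":[0,0,0],"grip":0.015}
    - {"dp":[0,0,0],"rot":[0,0,0],"grip":0.015}

```text
clock: 10.65
tcp_pos: [0.4826, 0.2154, 0.1129]
orientation: [3.138, -0.077, -0.005]
contact_force: [-1.1, -0.2, 2.0]
grip_width: 0.0191
```

```bash
python3 look.py plate
```

```text
10.7 [0.4826 0.2154 0.113 ] toolz [-0.0035 -0.0028 -1.    ] toolx [ 0.9988 -0.0493 -0.0033] [-0.99 -0.19  1.28] 0.0195
tip pred [0.4823 0.2152 0.026 ] 362.44002569471934 317.1911416441017
crop origin 302 257
```

View pics/plate.png

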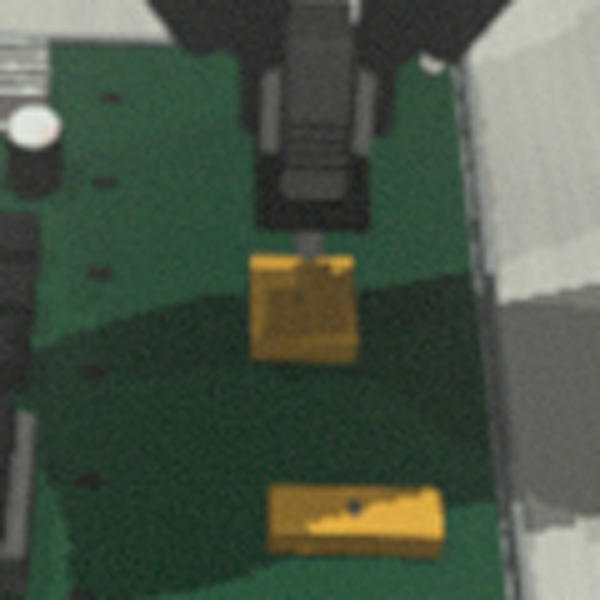

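The tip is about 3–4 mm to the -x side of the plate's dot (dot 299,297; tip column 310), which is inside tolerance. Press a little more and hold.

send_rows:
  motion:
    - {"dp":[0,0,-0.0015],"rot":[0,0,0],"grip":0.015}
    - {"dp":[0,0,0],"rot":[0,0,0],"grip":0.015}
    - {"dp":[0,0,0],"rot":[0,0,0],"grip":0.015}
    - {"dp":[0,0,0],"rot":[0,0,0],"grip":0.015}
    - {"dp":[0,0,0],"rot":[0,0,0],"grip":0.015}
    - {"dp":[0,0,0],"rot":[0,0,0],"grip":0.015}
    - {"dp":[0,0,0],"rot":[0,0,0],"grip":0.015}
    - {"dp":[0,0,0],"rot":[0,0,0],"grip":0.015}
    - {"dp":[0,0,0],"rot":[0,0,0],"grip":0.015}

```text
clock: 11.82
tcp_pos: [0.4826, 0.2154, 0.1119]
orientation: [3.138, -0.078, -0.005]
contact_force: [0.2, -0.8, 2.6]
grip_width: 0.0194
```

send_rows:
  motion:
    - {"dp":[0,0,0.015],"rot":[0,0,0],"grip":0.015}
    - {"dp":[0,0,0.015],"rot":[0,0,0],"grip":0.015}
    - {"dp":[-0.003,0.025,0],"rot":[0,0,0],"grip":0.015}
    - {"dp":[-0.003,0.025,0],"rot":[0,0,0],"grip":0.015}
    - {"dp":[-0.003,0.023,0],"rot":[0,0,0],"grip":0.015}
    - {"dp":[0,0,0],"rot":[0,0,0],"grip":0.015}
    - {"dp":[0,0,0],"rot":[0,0,0],"grip":0.015}

```text
clock: 12.7
tcp_pos: [0.475, 0.2894, 0.1487]
orientation: [3.14, -0.081, 0.001]
contact_force: [0.3, -0.2, -2.0]
grip_width: 0.0196
```

send_rows:
  motion:
    - {"dp":[-0.002,0.005,-0.01],"rot":[0,0,0],"grip":0.015}
    - {"dp":[0,0,-0.01],"rot":[0,0,0],"grip":0.015}
    - {"dp":[0,0,-0.004],"rot":[0,0,0],"grip":0.015}
    - {"dp":[0,0,0],"rot":[0,0,0],"grip":0.015}

```text
clock: 13.2
tcp_pos: [0.473, 0.2919, 0.1228]
orientation: [3.139, -0.087, 0.0]
contact_force: [0.2, -0.2, -0.8]
grip_width: 0.0193
```

```bash
python3 look.py bar
```

```text
13.25 [0.4731 0.2919 0.1229] toolz [ 1.0e-04 -1.7e-03 -1.0e+00] toolx [ 9.985e-01 -5.520e-02  2.000e-04] [ 1.91  1.12 -1.4 ] 0.0194
tip pred [0.4731 0.2917 0.0359] 372.20450662604924 354.73195641666297
crop origin 312 294
```

View pics/bar.png

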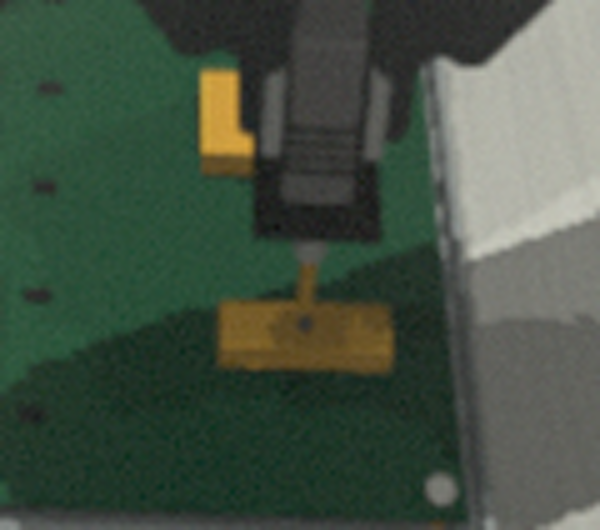

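Tip column 308 against dot column 306, so x is aligned. Shift +2 mm in y, press and hold.

send_rows:
  motion:
    - {"dp":[0,0.0025,-0.001],"rot":[0,0,0],"grip":0.015}
    - {"dp":[0,0,-0.005],"rot":[0,0,0],"grip":0.015}
    - {"dp":[0,0,-0.004],"rot":[0,0,0],"grip":0.015}
    - {"dp":[0,0,0],"rot":[0,0,0],"grip":0.015}

```text
clock: 13.75
tcp_pos: [0.4738, 0.2949, 0.1131]
orientation: [3.14, -0.087, 0.002]
contact_force: [-0.3, -0.2, 2.1]
grip_width: 0.02
```

send_rows:
  motion:
    - {"dp":[0,0,-0.0015],"rot":[0,0,0],"grip":0.015}
    - {"dp":[0,0,0],"rot":[0,0,0],"grip":0.015}
    - {"dp":[0,0,0],"rot":[0,0,0],"grip":0.015}
    - {"dp":[0,0,0],"rot":[0,0,0],"grip":0.015}
    - {"dp":[0,0,0],"rot":[0,0,0],"grip":0.015}
    - {"dp":[0,0,0],"rot":[0,0,0],"grip":0.015}
    - {"dp":[0,0,0],"rot":[0,0,0],"grip":0.015}
    - {"dp":[0,0,0],"rot":[0,0,0],"grip":0.015}
    - {"dp":[0,0,0],"rot":[0,0,0],"grip":0.015}

```text
clock: 14.88
tcp_pos: [0.4738, 0.295, 0.112]
orientation: [3.14, -0.087, 0.002]
contact_force: [-0.8, -0.6, 1.2]
grip_width: 0.0194
```

send_rows:
  motion:
    - {"dp":[0,0,0.03],"rot":[0,0,0],"grip":0.015}
    - {"dp":[0,0,0.04],"rot":[0,0,0],"grip":0.015}
    - {"dp":[0,0,0.04],"rot":[0,0,0],"grip":0.015}
    - {"dp":[0,0,0.015],"rot":[0,0,0],"grip":0.015}
    - {"dp":[0,-0.025,0],"rot":[0,0,0],"grip":0.015}
    - {"dp":[0.005,-0.045,0],"rot":[0,0,0],"grip":0.015}
    - {"dp":[0.005,-0.045,0],"rot":[0,0,0],"grip":0.015}
    - {"dp":[0.005,-0.045,0],"rot":[0,0,0],"grip":0.015}
    - {"dp":[0.006,-0.045,0],"rot":[0,0,0],"grip":0.015}
    - {"dp":[0.006,-0.045,0],"rot":[0,0,0],"grip":0.015}
    - {"dp":[0.006,-0.045,0],"rot":[0,0,0],"grip":0.015}
    - {"dp":[0.006,-0.045,0],"rot":[0,0,0],"grip":0.015}
    - {"dp":[0.006,-0.045,0],"rot":[0,0,0],"grip":0.015}
    - {"dp":[0.006,-0.045,0],"rot":[0,0,0],"grip":0.015}
    - {"dp":[0.006,-0.035,0],"rot":[0,0,0],"grip":0.015}
    - {"dp":[0.003,-0.02,0],"rot":[0,0,0],"grip":0.015}
    - {"dp":[0,0,0],"rot":[0,0,0],"grip":0.015}
    - {"dp":[0,0,0],"rot":[0,0,0],"grip":0.015}

```text
clock: 17.12
tcp_pos: [0.51, -0.2212, 0.2177]
orientation: [3.128, -0.106, -0.051]
contact_force: [0.0, 0.8, -0.9]
grip_width: 0.0196
```

```bash
cat > corr.py <<'E'
from h import *
from scipy.spatial.transform import Rotation as Ro
o=get_obs(); R=Ro.from_rotvec(o["orientation"]); G=Ro.from_rotvec([-3.1395,.0545,-.0052])
print(o["clock"],o["tcp_pos"].round(4),"rot to grasp ori",(G*R.inv()).as_rotvec().round(4),"dp to seat",(np.array([.5415,-.204,.112])-o["tcp_pos"]).round(4),o["contact_force"].round(2))
E
python3 corr.py
```

```text
17.125 [ 0.51   -0.2212  0.2177] rot to grasp ori [ 0.0127 -0.0362  0.0328] dp to seat [ 0.0315  0.0172 -0.1057] [ 0.04  0.83 -0.88]
```

send_rows:
  motion:
    - {"dp":[0.0315,0.017,0.01],"rot":[0.0127,-0.0362,0.0328],"grip":0.015}
    - {"dp":[0,0,0],"rot":[0,0,0],"grip":0.015}
    - {"dp":[0,0,0],"rot":[0,0,0],"grip":0.015}

```text
clock: 17.5
tcp_pos: [0.5402, -0.2008, 0.2261]
orientation: [-3.137, 0.049, -0.001]
contact_force: [-0.1, -0.1, -0.9]
grip_width: 0.0195
```

```bash
python3 corr.py
```

```text
17.5 [ 0.5402 -0.2008  0.2261] rot to grasp ori [-0.0025 -0.0028 -0.0038] dp to seat [ 0.0013 -0.0032 -0.1141] [-0.12 -0.11 -0.94]
```

Go partway down (tip still above the prongs, TCP about 0.185), correct, then look.

send_rows:
  motion:
    - {"dp":[0.001,-0.003,-0.02],"rot":[-0.0025,-0.0028,-0.0038],"grip":0.015}
    - {"dp":[0,0,-0.015],"rot":[0,0,0],"grip":0.015}
    - {"dp":[0,0,0],"rot":[0,0,0],"grip":0.015}
    - {"dp":[0,0,0],"rot":[0,0,0],"grip":0.015}

```text
clock: 18.0
tcp_pos: [0.5397, -0.2028, 0.1899]
orientation: [-3.139, 0.054, -0.003]
contact_force: [0.5, 0.1, -0.6]
grip_width: 0.0194
```

```bash
python3 corr.py; python3 look.py fork
```

```text
18.0 [ 0.5397 -0.2028  0.1899] rot to grasp ori [-0.0007 -0.0014 -0.0005] dp to seat [ 0.0018 -0.0012 -0.0779] [ 0.53  0.09 -0.59]
18.05 [ 0.5397 -0.2028  0.1899] toolz [ 0.0019  0.0023 -1.    ] toolx [ 0.9994 -0.0342  0.0018] [ 0.39  0.71 -1.04] 0.0193
tip pred [ 0.5399 -0.2026  0.1029] 326.5866714760762 146.98333027053673
crop origin 266 86
```

View pics/fork.png

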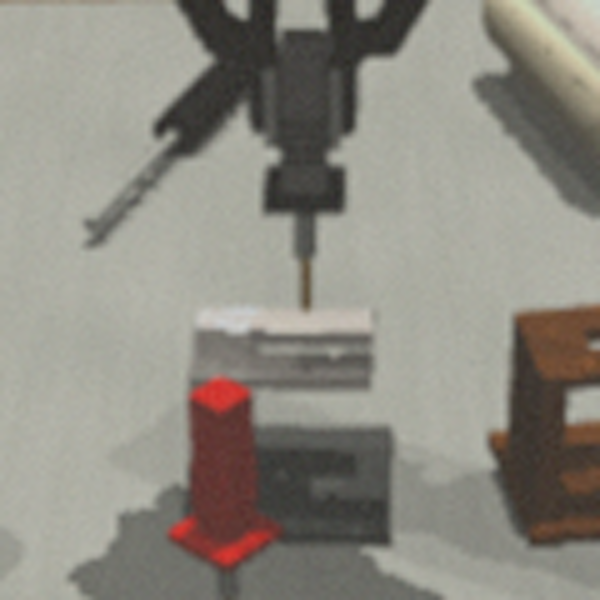

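The probe is upright and its tip (306,310) is above the slot. Lower it in stages.

send_rows:
  motion:
    - {"dp":[0.001,-0.001,-0.015],"rot":[0,0,0],"grip":0.015}
    - {"dp":[0,0,-0.015],"rot":[0,0,0],"grip":0.015}
    - {"dp":[0,0,0],"rot":[0,0,0],"grip":0.015}
    - {"dp":[0,0,0],"rot":[0,0,0],"grip":0.015}

```text
clock: 18.55
tcp_pos: [0.541, -0.2039, 0.158]
orientation: [-3.139, 0.054, -0.003]
contact_force: [0.3, -0.2, -1.5]
grip_width: 0.0193
```

```bash
python3 corr.py
```

```text
18.55 [ 0.541  -0.2039  0.158 ] rot to grasp ori [-0.0007 -0.0011 -0.0006] dp to seat [ 0.0005 -0.0001 -0.046 ] [ 0.3  -0.21 -1.5 ]
```

send_rows:
  motion:
    - {"dp":[0,0,-0.012],"rot":[0,0,0],"grip":0.015}
    - {"dp":[0,0,-0.012],"rot":[0,0,0],"grip":0.015}
    - {"dp":[0,0,-0.01],"rot":[0,0,0],"grip":0.015}
    - {"dp":[0,0,-0.005],"rot":[0,0,0],"grip":0.015}
    - {"dp":[0,0,0],"rot":[0,0,0],"grip":0.015}

```text
clock: 19.18
tcp_pos: [0.541, -0.2038, 0.1161]
orientation: [-3.139, 0.053, -0.003]
contact_force: [-0.4, -0.2, -0.4]
grip_width: 0.0193
```

```bash
python3 corr.py
```

```text
19.175 [ 0.541  -0.2038  0.1161] rot to grasp ori [-0.0007 -0.0012 -0.0007] dp to seat [ 0.0005 -0.0002 -0.0041] [-0.44 -0.2  -0.4 ]
```

send_rows:
  motion:
    - {"dp":[0,0,-0.002],"rot":[0,0,0],"grip":0.015}
    - {"dp":[0,0,-0.002],"rot":[0,0,0],"grip":0.015}
    - {"dp":[0,0,0],"rot":[0,0,0],"grip":0.015}

```text
clock: 19.55
tcp_pos: [0.5416, -0.2041, 0.1129]
orientation: [-3.139, 0.053, -0.006]
contact_force: [0.5, 0.3, -0.5]
grip_width: 0.0192
```

Back at the height where I gripped it. Open gradually, without moving.

send_rows:
  motion:
    - {"dp":[0,0,0],"rot":[0,0,0],"grip":0.026}
    - {"dp":[0,0,0],"rot":[0,0,0],"grip":0.03}
    - {"dp":[0,0,0],"rot":[0,0,0],"grip":0.05}
    - {"dp":[0,0,0],"rot":[0,0,0],"grip":0.07}
    - {"dp":[0,0,0],"rot":[0,0,0],"grip":0.08}
    - {"dp":[0,0,0],"rot":[0,0,0],"grip":0.08}
    - {"dp":[0,0,0],"rot":[0,0,0],"grip":0.08}

```text
clock: 20.42
tcp_pos: [0.5421, -0.2042, 0.1133]
orientation: [-3.139, 0.053, -0.008]
contact_force: [0.9, 0.5, 0.2]
grip_width: 0.0801
```

send_rows:
  motion:
    - {"dp":[0,0,0.015],"rot":[0,0,0],"grip":0.08}
    - {"dp":[0,0,0.03],"rot":[0,0,0],"grip":0.08}
    - {"dp":[0,0,0.04],"rot":[0,0,0],"grip":0.08}
    - {"dp":[0,0,0.04],"rot":[0,0,0],"grip":0.08}
    - {"dp":[0,0,0],"rot":[0,0,0],"grip":0.08}
    - {"dp":[0,0,0],"rot":[0,0,0],"grip":0.08}
    - {"dp":[0,0,0],"rot":[0,0,0],"grip":0.08}

```text
clock: 21.3
tcp_pos: [0.5412, -0.2049, 0.2459]
orientation: [-3.139, 0.056, -0.01]
contact_force: [-0.2, -0.8, 0.0]
grip_width: 0.08
```

```bash
python3 - <<'E'
from h import *
S=imaging.grab_frame("side"); a=cv2.resize(S["img"][60:220,270:390],(450,600),interpolation=cv2.INTER_CUBIC)
cv2.imwrite("pics/end.png",a[:,:,::-1]); print(get_obs()["tcp_pos"],get_obs()["grip_width"])
E
```

```text
[ 0.54106075 -0.20481359  0.24558848] 0.08008827381417095
```

View pics/end.png

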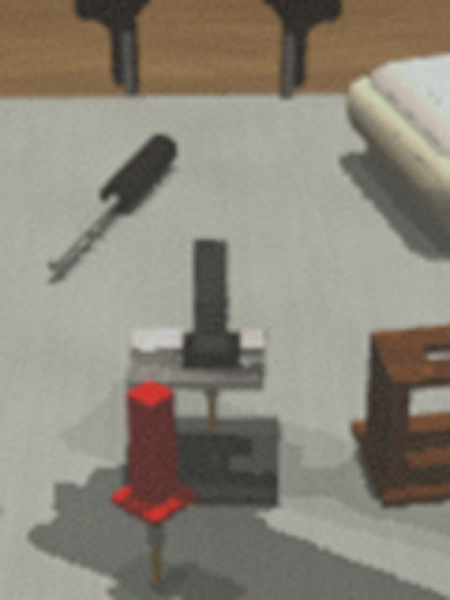

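The probe hangs upright with its collar on the prongs (handle 211,290), in the same place as before. The open gripper is well above it.

```bash
python3 -c "
from bench import hand_in
hand_in()"
```

```text
the job is handed in; nothing more can be done
```

I took the grey spring-tip probe from the aluminium fork and pressed it on the stud, then the plate, then the bar. I then hung it back in the fork, let go and handed in at about 21 s; no verdict was reported.

- **Presses:** Each was held for about 1.1 s. I estimate 4–5 mm of tip travel on each terminal from arm height; I had no direct reading of the tip itself.
- **Forces:** Net of a zero offset of about -1 N, the force readings rose by about 3 N on the stud and plate. On the bar they rose by about 3 N at first, but the last reading was only about 2 N. Readings vary by about 1 N, and the bar press ended at the same arm height as the other two.
- **Aim:** In the pictures the tip was about 3 mm off the stud's dot and 3–4 mm off the plate's. On the bar it lined up along x just before the press, and I corrected y by 2.5 mm without a picture of the press itself. The limit is 10 mm.
- **Final check:** The last picture shows the probe upright with its collar on the prongs, where it hung at the start, and the open gripper well above it.
- **Not checked:** I took no closing picture of the jar, tape measure and can. The arm's path stayed well away from them.

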